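# Set the polariser ring to the red mark and light the stage

## Task

Push the orange post of the light stage's lever around its arc until the lever lies over the centre of the red dot on the scale. Then press the green lamp button on the grey switch box and let it come back up. The dish on the stage and everything else on the bench must stay where they are.

Things in the scene. Friction and masses are not known exactly. Their poses are not given: they have to be found in the camera images.
- stand: Round white light stage, fixed to the bench, 230 mm across and 50 mm high; origin at the centre of its underside, which is also below the ring's axis of rotation (vertical). A black ring 146 mm across turns on its top (top of ring 60 mm up); in the middle a fixed white glass, 96 mm across, 64 mm up, carries the dish. Its own -x side is the middle of the scale; a lamp house 50 x 60 x 40 mm sticks out on its +x side.
- ring (a joint): Angle of the ring in rad, growing anticlockwise seen from above, range -1.2 to 1.2; 0 when the lever points along the stand's own -x axis (towards the robot when the stand's yaw is 0). The ring turns against steady friction (about 2.5 N at the post), has no spring and stays where it is left.
- post_top (a point): Centre of the top of the orange upright post to be pushed: 14 mm diameter, 105 mm above the bench at its top, 45 mm tall above the lever, on a 20 mm steel foot (54 to 60 mm above the bench), 140 mm from the ring's axis, outside the stand's rim. Nothing is under it down to the bench.
- pointer (a point): Point on the middle line of the flat steel lever (8 mm wide, 55 to 60 mm above the bench, running radially from the ring to the post, black line on its top), 98 mm from the ring's axis, the same radius as the dots: the lever is set to a dot when this point is above the dot's centre.
- dot_red: Red dot, 22 mm across, flat on the stand's top 50 mm above the bench, 98 mm from the ring's axis; origin at its centre. It is at one of four places on the scale: ring angle -0.9, -0.45, 0.45 or 0.9 rad; the other three places have a blue, a yellow and a green dot.
- lampbox: Grey switch box, fixed to the bench, 90 x 70 x 35 mm (x, y, z), origin at the centre of its underside; it stands left or right of the stand.
- lamp_top (a point): Centre of the top of the round green lamp button, 32 mm across, 57 mm above the bench when up, standing 10 mm out of a black collar (48 mm across) on the middle of the switch box; pressed straight down.
- lamp (a joint): Travel of the lamp button in m: 0 up, 0.006 fully down (about 5 N); springs back up by itself.
- dish: Covered clear petri dish, 86 mm across, 15 mm high, standing loose on the white glass in the middle of the stand; origin at the centre of its underside.
- beaker: Empty glass beaker, 68 mm across, 85 mm high, loose, on the side of the stand opposite the switch box.
- wash_bottle: Milky wash bottle with blue cap and spout, 74 mm across, 215 mm high, loose, far right.
- reagent_jar: Milky jar with white cap, 64 mm across, 110 mm high, loose, far left.
- dish_stack: Stack of four clear petri dishes, 86 mm across, 62 mm high, one loose body, on the right.
- forceps: Steel forceps lying flat, 120 mm long, 4 mm high, loose, between the robot and the stand.
- tube_rack: White rack of ten blue-capped tubes, 75 x 160 x 110 mm, loose, far left at the back.
Mind the look-alikes: they are no part of the job. Leave any yellow look-alike of the lampbox alone. There is more than one size of the dish; the job needs the smaller.

How it is judged (in metres and radians):
On the way, in this order (a step that is already met when the one before it is completed fails the run):
1. the lever rests over the red dot (horizontal distance between pointer and dot_red below 0.006 m and velocity of joint ring between -0.05 and 0.05 rad/s), for 0.3 s.
2. the lamp button is pressed down with the lever still over the red dot (horizontal distance between pointer and dot_red below 0.006 m and value of joint lamp above 0.004 m), for 0.05 s.
At the end, for the whole second after the job is handed in: The lever's middle line lies within 6 mm of the red dot's centre and is at rest, the lamp button has been pressed (over 4 mm) after that and is up again, the dish is within 12 mm and every other loose thing within 30 mm of where it stood (all of step 1 and value of joint lamp below 0.0015 m and distance of dish from where it was at the start of the episode below 0.012 m and linear speed of dish below 0.02 m/s and distance of each of beaker, wash_bottle, reagent_jar, dish_stack, forceps, tube_rack from where it was at the start of the episode below 0.03 m); the robot touches nothing.
It fails at once if the dish on the stage is lifted or shifted by more than 12 mm (distance of dish from where it was at the start of the episode above 0.012 m).
It fails at once if a loose thing on the bench is lifted, tipped or shifted by more than 30 mm (distance of any of beaker, wash_bottle, reagent_jar, dish_stack, forceps, tube_rack from where it was at the start of the episode above 0.03 m or angle between any of beaker, wash_bottle, reagent_jar, dish_stack, tube_rack's own z axis and vertical above 0.35 rad).
It also fails if it takes over 56 s, if anything falls off the work surface, if the arm or the gripper's body presses on something with over 40 N, if the wrist force passes 120 N, or if a joint passes its speed limit or range.

## Robot

A 6-joint arm with a two-finger parallel gripper is mounted at the origin on the work surface. World frame = base frame: x ahead of the robot, y to its left, z up, the work surface at z = 0. Lengths are in mm, angles in rad, forces in N, time in s.
With the tool pointing down it reaches from about 400 to 925 mm from the base axis. Payload 12.5 kg.
Tool frame: the origin (TCP) lies midway between the tips of the shut fingers; the grasp point (between the pads) lies 19 mm behind it (env.tcp_to_grasp is the distance from the TCP to the grasp point, in mm); z points along the fingers, y is the line along which they close (so a half turn about z gives the same grasp; the last joint's range is limited). The gripper opens to 95 mm and grips with 3 to 60 N. Pads are 20 mm wide; open, the fingers measure 119 mm over their backs; the gripper's body (75 mm by 180 mm) begins 59 mm behind the grasp point.
Start: joints at [1.02, 0.491, 1.559, -0, 1.092, -0.106], TCP at [268.91, 564.211, 214.661] pointing down, gripper open.
Joint ranges: [-3.1, 3.1], [-0.84, 2.19], [0.05, 2.79], [-1.13, 4.28], [0.06, 2.93], [-2.69, 2.69]. Speed limits (rad/s): [2.22, 2.22, 2.79, 3.14, 3.14, 3.14].

## Interface

Orientations are given as [roll, pitch, yaw] about the fixed x, y, z axes, in that order (R = Rz(yaw) Ry(pitch) Rx(roll)).
In Python, from cell import env gives the robot as it stands. The module is installed in compiled form; this text tells all that it offers.
- The arm moves only by the tool step_arm, never from a script. Its argument "plan" is a list that holds one entry, the list of rows, each a list of 5 numbers: the shift along the tool's x, y, z in mm, then the turn about the tool's z in degrees, then the opening, from -1 (shut) to 1 (fully open). A call has 1 to 8 rows; each row is the pose to reach, as a shift and turn from the pose commanded when the call began, along the tool's axes at that moment; what a row does not reach only later rows make up. A row lasts 1/12 s, in which the tool goes at most 41.7 mm and 7.16 degrees, less where a joint would pass 70% of its speed; a pose out of reach is approached as far as the arm can. A call with a gripper value outside its range is refused whole. The fingers move at their own pace and stop on an object; the grip force is fixed at half the most. Time passes only in rows, so rows that repeat a pose let the fingers close. It gives the time, the measured TCP pose, the force, the opening and the grip force at its end, in the units of the state.
- env.state(): the state, without advancing time (a new reading comes with each control period).
- env.read_camera(name): name is "scene" or "top" or "wrist"; returns the picture (420x560x3 uint8, blue, green, red); there is no depth.
- env.get_calibration(name): a dict with "K" (3x3 intrinsics, pixels), "D" ([k1, k2, p1, p2, k3] as OpenCV has them; the pictures are not rectified), "extrinsics" (4x4, takes a point from world to camera coordinates). Camera axes: x right, y up, looking along -z (the intrinsics and any distortion apply to the point x, -y, -z); pixel columns grow to the right and rows downward; lengths in mm; the calibration is good to about 2 mm. A picture is of the moment at which its call begins: read the wrist's pose just before it. get_calibration takes no time and is no camera call; for the wrist camera it gives the pose at the moment of the call.
- env.job_done(): hands the job in; it is judged then, once.
The state is a dict: "t": time; "joints": joint angles; "qvel": joint speeds; "tau": joint torques, N m; "eef_pos": TCP position; "tcp_rot": TCP orientation; "ft_force": force on the tool from outside, world axes, zero at the start; "moment": the same for the moment, N m; "opening": opening from 0.0 (shut) to 1.0 (fully open); "grip_force": force on a finger pad.
Only numpy, scipy, OpenCV 4.12 (cv2) and the standard library are available. Lean on these libraries where they do the work, as an engineer would, in place of code of your own. Each camera call takes 0.05 s, during which the arm holds its last target. There are 200 camera calls.

## Working session

There is one attempt and no reset: what is moved stays moved. The work goes in short steps, Python scripts to look and compute and a tool call to move; the robot and the scene stay as the last step left them, time stands still between calls to the robot, and variables do not carry over. Pictures are saved under pics/ and viewed, at most 10 in all, crops included, and the job is handed in when it is done.

Besides the shell and the picture viewer there is one more tool, called after "Emit:" as name(argument=value, ...), one argument or row to a line, values as JSON. step_arm: Moves the arm, as the interface text tells. Its arguments: {"type":"object","properties":{"plan":{"type":"array"}},"required":["plan"]}

```bash
mkdir -p pics; cat > h.py <<'E'
import numpy as np, cv2
from cell import env
def ray(name,px,cal=None):
    c=cal or env.get_calibration(name); E=np.array(c["extrinsics"])
    u=cv2.undistortPoints(np.array(px,float).reshape(-1,1,2),np.array(c["K"]),np.array(c["D"])).reshape(-1,2)
    d=np.c_[u[:,0],-u[:,1],-np.ones(len(u))]@E[:3,:3]
    return -E[:3,:3].T@E[:3,3],d
def at(name,px,z,cal=None):
    o,d=ray(name,px,cal); return o+d*((np.atleast_1d(z)-o[2])/d[:,2])[:,None]
def proj(name,P):
    c=env.get_calibration(name);E=np.array(c["extrinsics"]);p=np.atleast_2d(P)@E[:3,:3].T+E[:3,3]
    return cv2.projectPoints(p*[1,-1,-1],np.zeros(3),np.zeros(3),np.array(c["K"]),np.array(c["D"]))[0].reshape(-1,2)
E
python3 - <<'E'
from h import *
for n in("top","scene"):
    cv2.imwrite(f"pics/{n}0.png",cv2.resize(env.read_camera(n),(800,600),interpolation=cv2.INTER_CUBIC))
    print(n,ray(n,[[280,210]]))
print(env.state())
E
```

```text
top (array([ 404.62040295,   -1.4617764 , 1308.4289545 ]), array([[ 0.06040313,  0.00177664, -0.99822973]]))
scene (array([ 943.56063076,  512.64947163, 1234.90753466]), array([[-0.35172536, -0.41281243, -0.8402014 ]]))
{'t': 0.1, 'joints': array([ 1.02037573e+00,  4.91506644e-01,  1.55935558e+00, -3.37917692e-06,
        1.09168972e+00, -1.05610077e-01]), 'qvel': array([ 0.00011878, -0.00210393, -0.00090244, -0.00140748, -0.00195241,
       -0.00036747]), 'tau': array([ 1.59426811e-03, -6.13624477e+01, -2.58603108e+01,  6.93145394e-02,
        4.71040502e-02, -2.39165990e-05]), 'eef_pos': array([268.81231329, 564.02170153, 214.12694599]), 'tcp_rot': array([-3.14063839e+00, -9.81420049e-05,  2.69678364e+00]), 'ft_force': array([-0.2899595 , -0.61131957,  0.83996986]), 'moment': array([ 0.02725477,  0.02702652, -0.00105727]), 'grip_force': 0.0, 'opening': 1.0047273055156858}
```

View pics/top0.png

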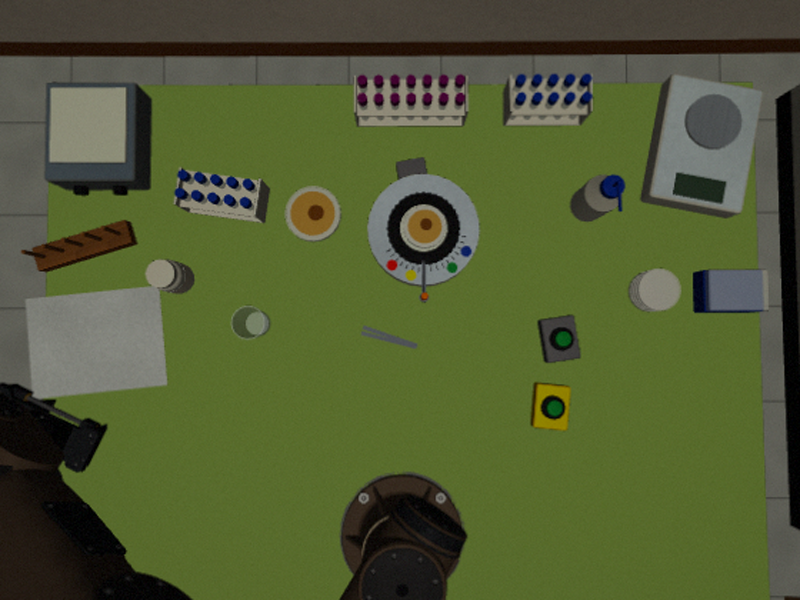

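View pics/scene0.png

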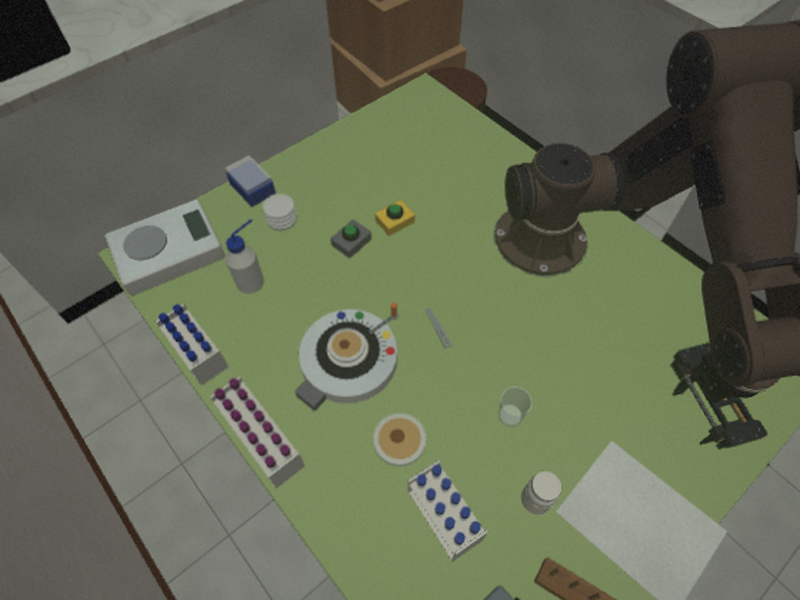

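The top view shows the stand at about (424,230). The dots run from left to right: red (392,265), yellow (411,275), green (452,267), blue (466,251). The orange post is at (424,296). There are two switch boxes, grey at (560,339) and yellow at (552,407). The grey one is the lampbox and the yellow one is the look-alike. There are also two dishes: the small one is on the stage, and the large one at (313,213) is not needed. I'll confirm with an enlarged crop.

```bash
python3 - <<'E'
from h import *
im=env.read_camera("top"); cv2.imwrite("pics/raw.png",im)
c=im[118:308,250:420]   # 170x190
c=cv2.resize(c[:150],(680,600),interpolation=cv2.INTER_CUBIC); cv2.imwrite("pics/crop.png",cv2.convertScaleAbs(c,alpha=1.5))
E
```

```text
(no output)
```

View pics/crop.png

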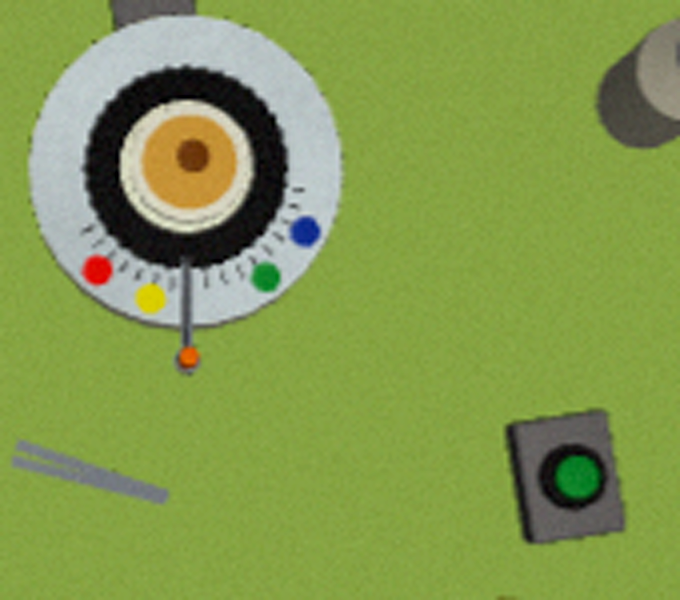

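The crop confirms it: red (97,270), yellow (151,298), green (266,277), blue (305,231), post top (189,356), the grey box with its green button (577,477), and the forceps from (15,450) to (165,495). Next I compute the positions.

```bash
python3 - <<'E'
from h import *
from scipy.optimize import least_squares
N=lambda p:(np.array(p,float)+.5)/4-.5+[250,118]
D=at("top",N([[97,270],[151,298],[266,277],[305,231]]),50)
A=np.array([-.9,-.45,.45,.9])
f=lambda p:(np.c_[p[0]-98*np.cos(A+p[2]),p[1]-98*np.sin(A+p[2])]-D[:,:2]).ravel()
s=least_squares(f,[700,0,0]);print("dots fit",s.x,f(s.x).round(1))
print("rim ctr",at("top",N([[186,171]]),50), "ring", at("top",N([[187,167]]),60))
p=at("top",N([[189,356]]),105)[0];print("post",p,"r",np.hypot(*(p[:2]-s.x[:2])),"ang",np.arctan2(-(p[1]-s.x[1]),-(p[0]-s.x[0]))-s.x[2])
print("lamp",at("top",N([[577,477]]),57)); print("forceps",at("top",N([[15,450],[165,495]]),3))
print("dots",D)
a=s.x[2]-.9; print("goal post",s.x[:2]-140*np.array([np.cos(a),np.sin(a)]),"dot",s.x[:2]-98*np.array([np.cos(a),np.sin(a)]))
print(at("top",np.array([[250,322]])*.7,40))
E
```

```text
dots fit [ 6.26996054e+02 -4.63314356e+01  1.82337216e-01] [ 0.  -0.2 -0.2  0.4  0.3 -0.  -0.1 -0.1]
rim ctr [[625.3132642  -46.56951344  50.        ]] ring [[626.46476092 -46.94611816  60.        ]]
post [486.66258979 -46.07850369 105.        ] r 140.33369231632344 ang -0.18413957722309732
lamp [[ 402.22351394 -325.23676359   57.        ]]
forceps [[423.43802058  80.81828175   3.        ]
 [389.47104614 -31.40694266   3.        ]]
dots [[ 553.16632744   18.35246663   50.        ]
 [ 532.64648703  -20.76442494   50.        ]
 [ 547.67026101 -104.23614106   50.        ]
 [ 581.12338549 -132.77214996   50.        ]]
goal post [521.52778238  45.73616806] dot [553.16826391  18.11588696]
[[437.35487787 306.66620885  40.        ]]
```

The fit is good to better than 0.5 mm. The stage centre is (627,-46) with yaw 0.182. Red is the -0.9 place, so the post has to go from (487,-46) to about (521.5,45.7). The tool's y axis already lies close to the mean push direction, so I'll go to the -y side of the post with the fingers shut.

Emit:
step_arm(
  plan=[
    [[-475,-504,0,0,-1],[-475,-504,0,0,-1],[-475,-504,0,0,-1],[-475,-504,0,0,-1],[-475,-504,0,0,-1],[-475,-504,0,0,-1],[-475,-504,0,0,-1],[-475,-504,0,0,-1]],
  ],
)

```text
t: 0.82
eef_pos: [370.9, 245.0, 214.7]
tcp_rot: [3.141, 0.0, 2.697]
ft_force: [1.6, -0.2, -0.9]
opening: 0.495
grip_force: 0.0
```

Emit:
step_arm(
  plan=[
    [[-244,-259,0,0,-1],[-244,-259,0,0,-1],[-244,-259,0,0,-1],[-244,-259,0,0,-1],[-244,-259,0,0,-1],[-244,-259,0,0,-1],[-244,-259,0,0,-1],[-244,-259,0,0,-1]],
  ],
)

```text
t: 1.48
eef_pos: [472.9, -72.7, 214.7]
tcp_rot: [3.141, 0.0, 2.697]
ft_force: [-0.0, 1.5, -0.0]
opening: 0.01
grip_force: 0.0
```

Emit:
step_arm(
  plan=[
    [[-16,-18,0,0,-1],[-16,-18,40,0,-1],[-16,-18,80,0,-1],[-16,-18,80,0,-1]],
  ],
)

```text
t: 1.82
eef_pos: [476.8, -93.3, 129.3]
tcp_rot: [-3.141, -0.009, 2.695]
ft_force: [-0.6, 0.3, -0.7]
opening: 0.007
grip_force: 0.0
```

```bash
python3 - <<'E'
from h import *
s=env.state();print(s["eef_pos"],s["tcp_rot"],s["opening"],s["ft_force"])
c=env.get_calibration("wrist");im=env.read_camera("wrist")
cv2.imwrite("pics/w1.png",cv2.convertScaleAbs(cv2.resize(im,(800,600)),alpha=1.3))
print("post px",proj("wrist",[[487,-46,105]])*800/560)
E
```

```text
[476.76302863 -93.34693076 129.32772152] [-3.14063779 -0.0092762   2.6953717 ] 0.0070480055207328375 [-0.55313595  0.32415876 -0.73272938]
post px [[495.75041097 311.65413671]]
```

View pics/w1.png

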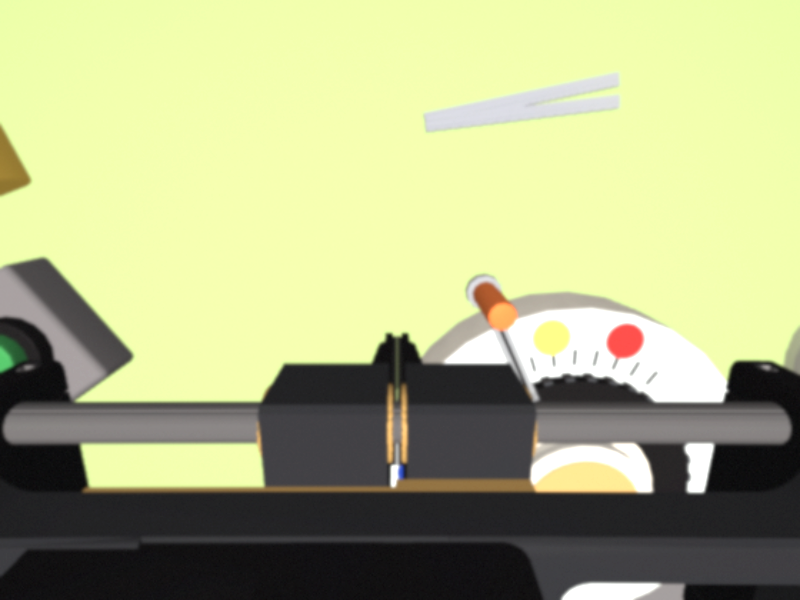

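The post is at (502,314), next to the predicted (496,312), and the fingers are beside it with clear space below. Now I go down.

Emit:
step_arm(
  plan=[
    [[0,0,30,0,-1],[0,0,57,0,-1],[0,0,57,0,-1],[0,0,57,0,-1],[0,0,57,0,-1]],
  ],
)

```text
t: 2.28
eef_pos: [480.6, -93.7, 79.8]
tcp_rot: [3.141, 0.002, 2.697]
ft_force: [-0.2, -0.3, -0.2]
opening: 0.003
grip_force: 0.0
```

Emit:
step_arm(
  plan=[
    [[8,14,2,0,-1],[15,27,2,0,-1],[19,38,2,0,-1],[23,49,2,0,-1],[25,59,2,0,-1],[27,70,2,0,-1],[28,81,2,0,-1],[28,92,2,0,-1]],
  ],
)

```text
t: 2.95
eef_pos: [494.3, 2.4, 76.1]
tcp_rot: [3.141, 0.0, 2.697]
ft_force: [-4.0, -2.2, 1.9]
opening: 0.005
grip_force: 1.6
```

Emit:
step_arm(
  plan=[
    [[-1,7,0,0,-1],[-2,14,0,0,-1],[-3,19,0,0,-1],[-4,24,0,0,-1],[-4,26,0,0,-1],[-4,26,0,0,-1],[-4,26,0,0,-1]],
  ],
)

```text
t: 3.53
eef_pos: [509.1, 23.2, 75.7]
tcp_rot: [3.141, 0.001, 2.697]
ft_force: [-0.2, 0.0, 0.5]
opening: 0.005
grip_force: 0.0
```

```bash
python3 - <<'E'
from h import *
s=env.state();print(s["eef_pos"],s["ft_force"])
im=env.read_camera("top")[140:220,250:350]
cv2.imwrite("pics/t2.png",cv2.convertScaleAbs(cv2.resize(im,(700,560),interpolation=cv2.INTER_CUBIC),alpha=1.5))
im=env.read_camera("wrist")
cv2.imwrite("pics/w2.png",cv2.convertScaleAbs(cv2.resize(im,(800,600)),alpha=1.3))
E
```

```text
[509.05785081  23.17104371  75.65376065] [-0.24830858  0.04614474  0.49312224]
```

View pics/w2.png

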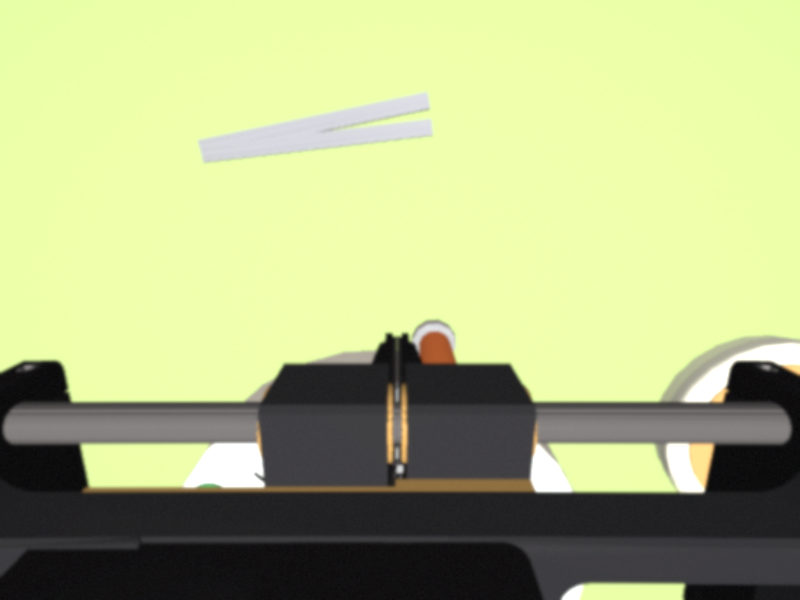

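The post is still touching or right next to the fingers, and the lever is hidden below. I'll back off, rise, and move aside to measure it.

Emit:
step_arm(
  plan=[
    [[0,-30,0,0,-1],[0,-40,-30,0,-1],[0,-60,-60,0,-1],[30,-100,-60,0,-1],[60,-130,-60,0,-1],[90,-160,-60,0,-1],[90,-160,-60,0,-1],[90,-160,-60,0,-1]],
  ],
)

```text
t: 4.3
eef_pos: [356.7, -83.1, 136.0]
tcp_rot: [3.141, 0.0, 2.694]
ft_force: [0.1, 0.1, 0.2]
opening: 0.001
grip_force: 0.0
```

```bash
python3 - <<'E'
from h import *
s=env.state();print(s["eef_pos"],s["ft_force"])
im=env.read_camera("top")[140:220,250:350]
cv2.imwrite("pics/t3.png",cv2.convertScaleAbs(cv2.resize(im,(700,560),interpolation=cv2.INTER_CUBIC),alpha=1.5))
print("goal px",(proj("top",[[521.5,45.7,105],[553.2,18.1,50],[553.2,18.1,60],[627,-46.3,60]])-[250,140]+.5)*7-.5)
E
```

```text
[356.68275317 -83.06463953 135.99733177] [0.13204802 0.07195932 0.18254649]
goal px [[ 99.06405065 382.34105261]
 [170.73352135 318.79228839]
 [170.34939784 315.93685165]
 [326.05263765 137.34202832]]
```

View pics/t3.png

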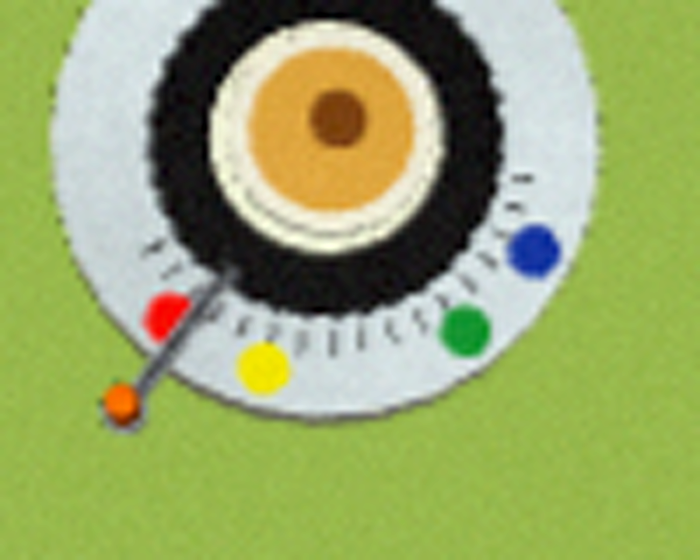

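The post is at (121,403) and its goal is (99,382), so about 13 mm of arc is left. The fingers' half-thickness turns out to be about 7 mm, not 12. I'll go back in and push the rest.

Emit:
step_arm(
  plan=[
    [[-30,60,0,0,-1],[-60,90,0,0,-1],[-90,120,0,0,-1],[-90,120,30,0,-1],[-90,120,60,0,-1],[-90,120,60,0,-1],[-90,130,60,0,-1],[-90,140,60,0,-1]],
  ],
)

```text
t: 5.02
eef_pos: [500.8, 5.8, 76.5]
tcp_rot: [3.141, 0.0, 2.696]
ft_force: [-0.5, -0.8, 0.9]
opening: -0.0
grip_force: 0.0
```

Emit:
step_arm(
  plan=[
    [[0,9,0,0,-1],[0,15,0,0,-1],[0,20,0,0,-1],[-1,24,0,0,-1],[-1,28,0,0,-1],[-1,31,0,0,-1],[-1,31,0,0,-1],[-1,31,0,0,-1]],
  ],
)

```text
t: 5.68
eef_pos: [514.2, 32.8, 75.6]
tcp_rot: [3.141, -0.0, 2.697]
ft_force: [0.1, 0.6, -0.5]
opening: 0.01
grip_force: 0.0
```

Emit:
step_arm(
  plan=[
    [[0,0,0,0,-1],[0,-30,0,0,-1],[0,-40,-30,0,-1],[0,-60,-60,0,-1],[30,-100,-60,0,-1],[60,-130,-60,0,-1],[90,-160,-60,0,-1],[90,-160,-60,0,-1]],
  ],
)

```text
t: 6.35
eef_pos: [359.0, -73.0, 135.4]
tcp_rot: [-3.141, -0.004, 2.696]
ft_force: [0.6, -0.2, 0.1]
opening: 0.007
grip_force: 0.0
```

```bash
python3 - <<'E'
from h import *
s=env.state();print(s["eef_pos"],s["ft_force"])
im=env.read_camera("top")[140:220,250:350]
cv2.imwrite("pics/t4.png",cv2.convertScaleAbs(cv2.resize(im,(700,560),interpolation=cv2.INTER_CUBIC),alpha=1.5))
E
```

```text
[358.96366487 -72.99717738 135.408709  ] [ 0.58474486 -0.21447454  0.06802531]
```

View pics/t4.png

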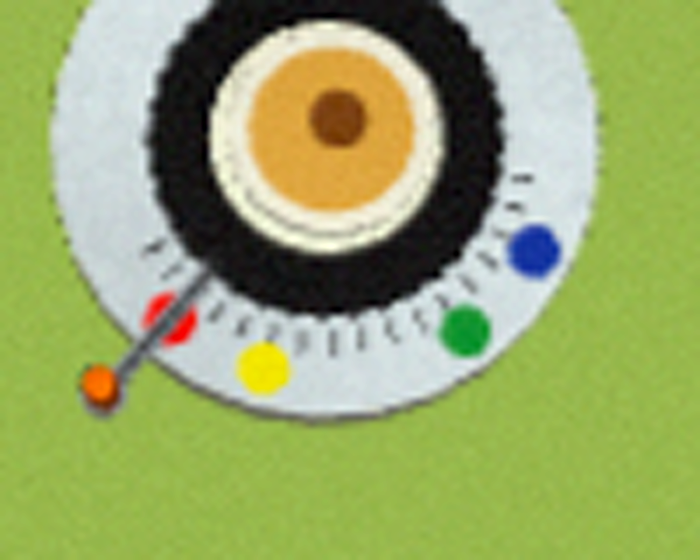

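The post is at (99,383), essentially at its goal of (99,382). The lever crosses the red dot's centre at about (172,319), and the dish hasn't moved. Next is the lamp button at (402,-325).

Emit:
step_arm(
  plan=[
    [[-147,-207,0,0,-1],[-147,-207,0,0,-1],[-147,-207,0,0,-1],[-147,-207,0,0,-1],[-147,-207,0,0,-1],[-147,-207,0,0,-1],[-147,-207,0,0,-1],[-147,-207,0,0,-1]],
  ],
)

```text
t: 7.07
eef_pos: [408.5, -325.1, 134.9]
tcp_rot: [3.141, 0.0, 2.694]
ft_force: [0.4, 0.5, -0.4]
opening: 0.005
grip_force: 0.0
```

Emit:
step_arm(
  plan=[
    [[0,0,0,0,-1],[0,0,20,0,-1],[0,0,40,0,-1],[0,0,60,0,-1],[0,0,60,0,-1],[0,0,60,0,-1]],
  ],
)

```text
t: 7.57
eef_pos: [407.9, -321.6, 75.5]
tcp_rot: [3.141, -0.002, 2.698]
ft_force: [1.1, -0.3, 1.0]
opening: 0.006
grip_force: 0.0
```

```bash
python3 - <<'E'
from h import *
s=env.state();print(s["eef_pos"],s["ft_force"])
im=env.read_camera("wrist")
cv2.imwrite("pics/w5.png",cv2.convertScaleAbs(cv2.resize(im,(800,600)),alpha=1.3))
E
```

```text
[ 407.85536583 -321.63012282   75.47291869] [ 1.11143708 -0.25964017  0.95368718]
```

View pics/w5.png

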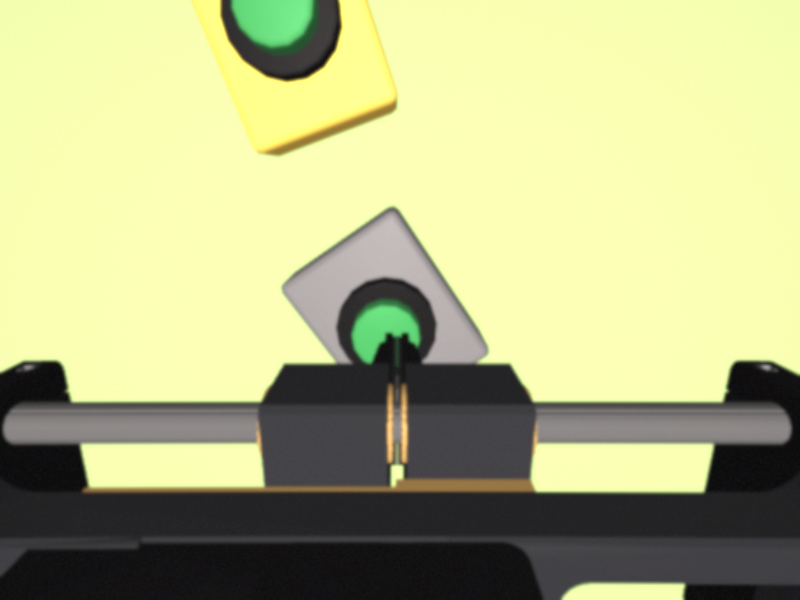

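The shut fingertips at (397,340) are over the green button of the grey box, about 7 mm off centre. I'll correct that, press, and release.

Emit:
step_arm(
  plan=[
    [[4,-6,0,0,-1],[4,-6,10,0,-1],[4,-6,16,0,-1],[4,-6,20,0,-1],[4,-6,23,0,-1],[4,-6,24.5,0,-1],[4,-6,24.5,0,-1],[4,-6,24.5,0,-1]],
  ],
)

```text
t: 8.28
eef_pos: [401.5, -326.9, 51.3]
tcp_rot: [-3.142, -0.0, 2.697]
ft_force: [-3.8, -1.3, 5.6]
opening: 0.002
grip_force: 2.9
```

Emit:
step_arm(
  plan=[
    [[0,0,0.8,0,-1],[0,0,0.8,0,-1],[0,0,0,0,-1],[0,0,-10,0,-1],[0,0,-40,0,-1],[0,0,-80,0,-1],[0,0,-80,0,-1],[0,0,-80,0,-1]],
  ],
)

```text
t: 8.95
eef_pos: [402.3, -327.3, 133.2]
tcp_rot: [-3.14, 0.004, 2.697]
ft_force: [0.2, 0.0, 0.1]
opening: 0.007
grip_force: 0.0
```

```bash
python3 - <<'E'
from h import *
s=env.state();print(s["t"],s["eef_pos"],s["ft_force"])
im=env.read_camera("top"); cv2.imwrite("pics/t6.png",cv2.convertScaleAbs(cv2.resize(im,(800,600)),alpha=1.5))
E
```

```text
8.95 [ 402.34968765 -327.29170175  133.2054295 ] [0.17626588 0.04371093 0.12360676]
```

View pics/t6.png

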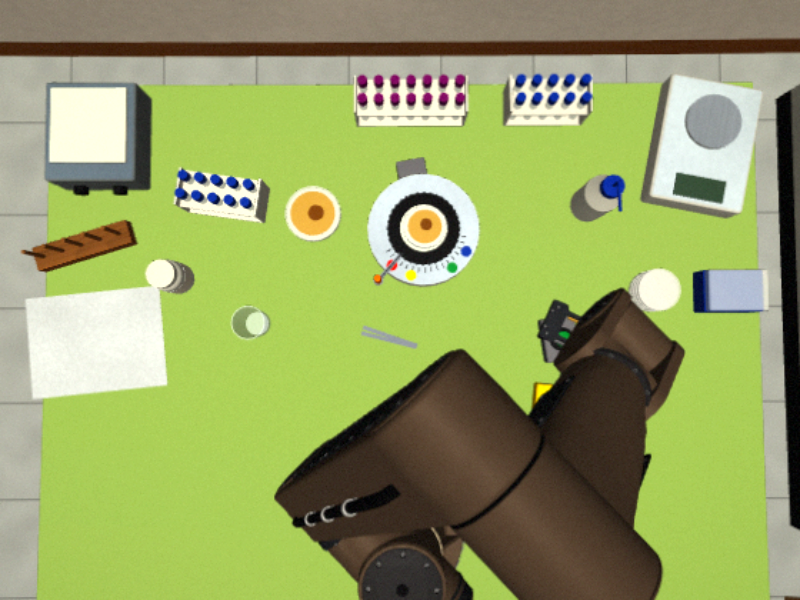

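The lever lies over the red dot at (392,265), nothing else has moved, and the arm is clear of the box. I'm handing the job in.

```bash
python3 -c "
from cell import env
print(env.job_done())"
```

```text
the job is handed in; nothing more can be done
None
```

The lever is set over the red dot, the grey box's lamp button was pressed about 5.7 mm and released, nothing else visibly moved in the last picture, and the job is handed in; no verdict came back.

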